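# Back a calibration tile with a spacer and hold it flush on the measuring head

## Robot

A 6-joint arm with a two-finger parallel gripper is mounted at the origin on the work surface. World frame = base frame: x ahead of the robot, y to its left, z up, the work surface at z = 0. Lengths are in m, angles in rad, forces in N, time in s.
With the tool pointing down it reaches from about 0.275 to 0.75 m from the base axis. Payload 10.2 kg.
Tool frame: the origin (TCP) lies midway between the tips of the shut fingers; the grasp point (between the pads) lies 19 mm behind it (grip_point_offset is the distance from the TCP to the grasp point, in m); z points along the fingers, y is the line along which they close (so a half turn about z gives the same grasp; the last joint's range is limited). The gripper opens to 85 mm and grips with 20 to 120 N. Pads are 22 mm wide; open, the fingers measure 114 mm over their backs; the gripper's body (76 mm by 85 mm) begins 54 mm behind the grasp point. The pads swing forward as they close: fully open they stand 13 mm farther back than shut.
Start: joints at [1.127, 0.313, 1.498, -0, 1.331, -0.223], TCP at [0.115, 0.512, 0.231] pointing down, gripper open.
Joint ranges: [-2.94, 2.94], [-0.97, 2.17], [0.19, 2.56], [-1.23, 4.37], [0.02, 3.11], [-2.88, 2.88]. Speed limits (rad/s): [2.39, 2.39, 3.01, 3.14, 3.14, 3.14].

## Interface

Orientations are given as a unit quaternion [w, x, y, z].
In Python, from station import * gives the robot as it stands.
- The arm moves only by the tool move_arm, never from a script. Its argument "motion" is a list of rows, each a list of 7 numbers: the shift along the world's x, y, z normalised to -1 to 1, where 1 is 150 mm, then the turn, a rotation vector about the world's x, y, z normalised to -1 to 1, where 1 is 360 degrees, then the opening, from -1 (shut) to 1 (fully open). In form: [[dx, dy, dz, rx, ry, rz, grip], ...]. A call has 1 to 8 rows; each row is the pose to reach, as a shift and turn from the pose commanded when the call began, turning the shorter way round; what a row does not reach only later rows make up. A row lasts 1/12 s, in which the tool goes at most 41.7 mm and 7.16 degrees, less where a joint would pass 70% of its speed; a pose out of reach is approached as far as the arm can. A call with a number of a shift or a turn outside -1 to 1 is refused whole. A call with a gripper value outside its range is refused whole. The fingers move at their own pace and stop on an object; "newtons" is the grip in N (left out, the last holds). Time passes only in rows, so rows that repeat a pose let the fingers close. It gives the time, the measured TCP pose, the force, the opening and the grip force at its end, in the units of the state.
- get_state(): the state, without advancing time (a new reading comes with each control period).
- read_camera(name): name is "scene" or "top" or "wrist"; returns the picture (384x512x3 uint8, red, green, blue); there is no depth.
- camera_params(name): a dict with "mtx" (3x3 intrinsics, pixels), "rvec" (rotation vector, rad) and "tvec" (3), from world to camera coordinates, as OpenCV has them. Camera axes: x right, y down, z forward; pixel columns grow to the right and rows downward; lengths in m; the calibration is good to about 2 mm. A picture is of the moment at which its call begins: read the wrist's pose just before it. camera_params takes no time and is no camera call; for the wrist camera it gives the pose at the moment of the call.
- sign_off(): hands the job in; it is judged then, once.
The state is a dict: "t": time; "joint_positions": joint angles; "qd": joint speeds; "joint_torque": joint torques, N m; "tool_pos": TCP position; "orientation": TCP orientation; "ft_force": force on the tool from outside, world axes, zero at the start; "torque": the same for the moment, N m; "width": opening from 0.0 (shut) to 1.0 (fully open); "grip_force": force on a finger pad.
Only numpy, scipy, OpenCV 4.12 (cv2) and the standard library are available. Lean on these libraries where they do the work, as an engineer would, in place of code of your own. Each camera call takes 0.05 s, during which the arm holds its last target. There are 200 camera calls.

## Task

Take the large white calibration tile out of the rack and slide it down into the sample holder, centred between the sprung measuring head and the row of three stop blocks, and let go of it. Then take the metal spacer and slide its foot down behind the tile in the one place where the gap is wide enough for it. With the spacer still in the grip, press the tile flush against the measuring head until the head gives by about half of its 10 mm spring travel, and finish while holding it pressed like that; leave the other things on the bench alone.

Things in the scene. Friction and masses are not known exactly. Their poses are not given: they have to be found in the camera images.
- tile: Flat white ceramic tile, 8 mm thick (its x) x 110 mm long (its y) x 60 mm tall (its z), about 130 g, standing on its long edge in one of the two slots of the rack. Origin: centre of the lower edge. Either face may go to the head.
- rack: Fixed grey plastic rack, 120 x 130 mm, 28 mm high. Origin: centre of its underside. Two slots along its y, at x = -30 and +30 mm, each 11 mm wide, floor at z = 8 mm, side bars 20 mm above that floor (open at the ends). The tile stands in one slot; the smaller plate in the other is not used.
- small_plate: White ceramic plate 8 x 70 x 42 mm standing in the other rack slot; not to be used or disturbed. Origin: centre of its lower edge.
- spacer: Upright symmetric metal bar 104 mm tall, about 90 g: foot (lowest 28 mm) 12 mm thick (its x) x 28 mm wide (its y), above it a shank 8 mm thick x 24 mm wide. Origin: centre of its underside. Stands with its foot in the spacer stand's socket; grip the shank by its 8 mm thickness near the top, fingertips above 62 mm, to stay clear of the 60 mm tall tile.
- spacer_foot (a point): Centre of the underside of the spacer (same point as the spacer's origin, same axes).
- spacer_stand: Fixed grey block 70 x 70 x 26 mm, origin at the centre of its underside, with an upward open socket in the middle, 15 mm (x) x 31 mm (y), 18 mm deep, floor at z = 8 mm. The spacer stands in it, axes along the block's.
- holder: Fixed metal bed of the sample holder, 170 mm (x, -100 to +70 mm) x 150 mm (y), top at z = 10 mm: the tile stands on that top. Origin: underside, right below the unpressed head's front face. The head is on the -x side; +x points from its face to the stop blocks, y runs along the tile; the loaded tile's x axis lies along the holder's x (either way round).
- head_face (a point): Point on the flat upright front face of the measuring head, middle of its lower edge; x points out of the face towards the stop blocks. The face is 136 mm long (y) and 29 mm high; the white housing over 43 mm behind it rises to 62 mm above the bench.
- head (a joint): Travel of the sprung measuring head, m: 0 = at rest, grows as it is pushed back along the holder's -x, stop at 0.010. A spring pushes it forward with about 2 N at 0 and 8 N at 0.010 (0.6 N per mm).
- stop_thick: Fixed metal block 36 mm wide (y), 30 mm tall on the bed, front towards the head, leaving a 12 mm channel to the unpressed head face: 4 mm behind the tile, too narrow for the spacer. Origin: on the bed, mid width, 45 mm from the unpressed face; rear 11 mm beyond; axes as the holder's. The three blocks stand side by side at holder y = -42, 0, +42 mm, in any order.
- stop_medium: Like stop_thick, but its channel is 17 mm: 9 mm behind the tile, too narrow for the spacer.
- stop_thin: Like stop_thick, but the shortest block, the one set farthest back: its channel is 28 mm, 20 mm behind the tile. Only here does the 12 mm spacer foot fit.
- jar: Small amber jar with a white cap, 44 mm across, 60 mm tall; a bystander, leave alone. Origin: centre of its underside.
- beaker: Glass beaker, 60 mm across, 75 mm tall; a bystander, leave alone. Origin: centre of its underside.
- weight: Steel calibration weight with a knob, 32 mm across, 47 mm tall; a bystander, leave alone. Origin: centre of its underside.
- pan: Flat metal weighing pan, 90 mm across, 12 mm high; a bystander, leave alone. Origin: centre of its underside.
- wash_bottle: White plastic bottle, 66 mm across, 160 mm tall; a bystander, leave alone. Origin: centre of its underside.
- vial: Small glass vial, 26 mm across, 50 mm tall; a bystander, leave alone. Origin: centre of its underside.
- brush: Small brush lying on the bench; a bystander, leave alone. Origin: in the handle, as it lies along x.
Mind the look-alikes: they are no part of the job. What is shaped like the tile but purple is not meant.

How it is judged:
On the way, in this order (a step that is already met when the one before it is completed fails the run):
1. the tile stands in the holder, on its bed and within 20 mm of its middle, let go, the spacer not yet in (z of tile in the frame of holder between 0.008 and 0.013 m and y of tile in the frame of holder between -0.02 and 0.02 m and x of tile in the frame of holder between -0.008 and 0.012 m and angle between tile's own z axis and vertical below 0.2 rad and contact force between the fingers and tile below 0.1 N and not (z of spacer_foot in the frame of holder between 0.007 and 0.022 m and y of spacer_foot in the frame of stop_thin between -0.014 and 0.014 m and x of spacer_foot in the frame of holder between 0.003 and 0.024 m)), for 0.2 s.
2. the spacer's foot is down in the wide gap, between the tile and the block set farthest back (z of spacer_foot in the frame of holder between 0.007 and 0.022 m and y of spacer_foot in the frame of stop_thin between -0.014 and 0.014 m and x of spacer_foot in the frame of holder between 0.003 and 0.024 m and z of tile in the frame of holder between 0.008 and 0.013 m and y of tile in the frame of holder between -0.02 and 0.02 m and x of tile in the frame of holder between -0.008 and 0.012 m and angle between tile's own z axis and vertical below 0.2 rad), for 0.1 s.
At the end, for the whole second after the job is handed in: Tile on the bed within 20 mm of the middle, flush on the head (2 mm, 0.05 rad), head pushed back 2 to 9 mm; spacer gripped, upright within 0.2 rad, foot before stop_thin (within 14 mm sideways, at most 12 mm above the bed), pressing the tile with 1 N or more; fingers off the tile (all of step 2 and value of joint head between 0.002 and 0.009 m and x of tile in the frame of head_face between 0.002 and 0.006 m and angle between the x axis of tile and the x axis of head_face, either way round below 0.05 rad and contact force between spacer and tile above 1 N and contact force between the fingers and spacer above 2 N and contact force between the fingers and tile below 0.5 N and angle between spacer's own z axis and vertical below 0.2 rad); the arm keeps its last pose, push and grip.
It fails at once if bystanders disturbed: the small plate, jar, beaker, weight, pan, wash bottle, vial or brush moved more than 30 mm (distance of any of small_plate, jar, beaker, weight, pan, wash_bottle, vial, brush from where it was at the start of the episode above 0.03 m).
It also fails if it takes over 58 s, if anything falls off the work surface, if the arm or the gripper's body presses on something with over 40 N, if the wrist force passes 120 N, or if a joint passes its speed limit or range.

## Working session

There is one attempt and no reset: what is moved stays moved. The work goes in short steps, Python scripts to look and compute and a tool call to move; the robot and the scene stay as the last step left them, time stands still between calls to the robot, and variables do not carry over. Pictures are saved under pics/ and viewed, at most 10 in all, crops included, and the job is handed in when it is done.

Besides the shell and the picture viewer there is one more tool, called as name(argument=value, ...), one argument or row to a line, values as JSON. move_arm: Moves the arm, as the interface text tells. Its arguments: {"type":"object","properties":{"motion":{"type":"array","items":{"type":"array","items":{"type":"number"}}},"newtons":{"type":"number"}},"required":["motion"]}

```bash
mkdir -p pics; python3 - <<'E'
from station import *
import cv2
for n in ("scene","top"):
    cv2.imwrite(f"pics/{n}0.png",read_camera(n)[:,:,::-1])
    p=camera_params(n);print(n,p)
s=get_state();print(s)
E
```

```text
scene {'mtx': array([[384.86576812,   0.        , 258.880657  ],
       [  0.        , 384.86576812, 198.14813885],
       [  0.        ,   0.        ,   1.        ]]), 'rvec': array([ 1.61336442,  1.71105378, -0.86241842]), 'tvec': array([ 0.13820712, -0.29341685,  1.52841377])}
top {'mtx': array([[458.76963809,   0.        , 259.4053401 ],
       [  0.        , 458.76963809, 190.93908044],
       [  0.        ,   0.        ,   1.        ]]), 'rvec': array([ 2.14502339, -2.13982938,  0.14669084]), 'tvec': array([-0.09159649,  0.53306773,  1.4808918 ])}
{'t': 0.1, 'joint_positions': array([ 1.12657067e+00,  3.13404571e-01,  1.49837213e+00,  1.49061755e-05,
        1.33102128e+00, -2.23357048e-01]), 'qd': array([ 0.00081093, -0.00040158, -0.00285561,  0.00074288, -0.00275155,
       -0.00102413]), 'joint_torque': array([ 3.49132177e-03, -4.12904441e+01, -2.60141623e+01, -1.29294008e-04,
        2.96422186e-03, -9.02402036e-06]), 'tool_pos': array([0.11489674, 0.51202901, 0.23078278]), 'orientation': array([-2.04289701e-04,  1.10211712e-01,  9.93907951e-01, -5.67032854e-04]), 'ft_force': array([ 0.14414828, -0.80285132, -0.33491361]), 'torque': array([-0.01364424, -0.05645107, -0.0166901 ]), 'grip_force': 0.0, 'width': 1.0029164096752645}
```

View pics/scene0.png

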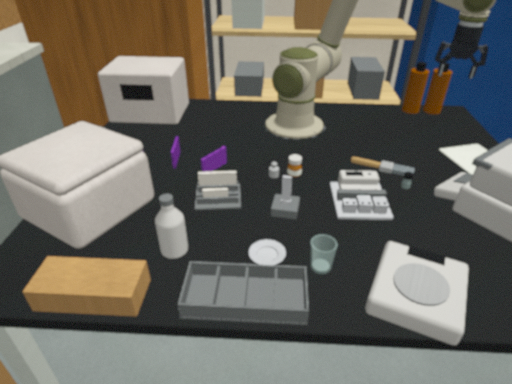

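View pics/top0.png

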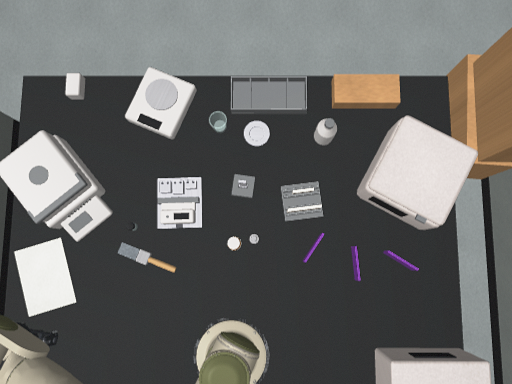

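The top view shows the rack at (302,200), the spacer stand at (243,185) and the holder at (180,202). Tile candidates:
- White plate at the rack's lower slot (304,208).
- Shorter white plate at the rack's upper slot (302,190).
- Purple plates at (314,247), (356,263) and (403,260), which are not meant.

Next is a close crop.

```bash
python3 - <<'E'
import cv2,numpy as np
a=cv2.imread("pics/top0.png")[170:235,150:330];b=cv2.imread("pics/scene0.png")[160:222,185:401]
a=cv2.resize(a,None,fx=4.4,fy=4.4,interpolation=cv2.INTER_CUBIC);b=cv2.resize(b,(792,227),interpolation=cv2.INTER_CUBIC)
cv2.imwrite("pics/c1.png",np.vstack([a,b]))
E
```

```text
(no output)
```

View pics/c1.png

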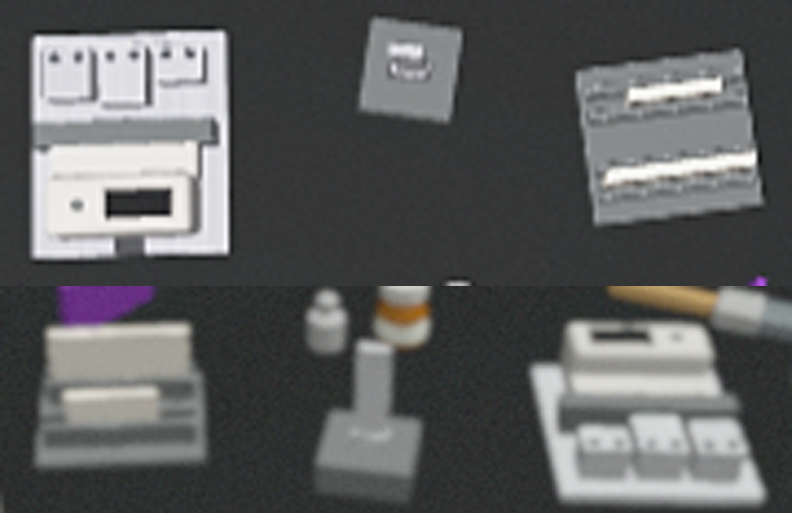

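The crop shows the long plate, which is the tile, in the rack's lower slot (near side of the rack). The short plate is in the far slot. The shortest stop block is the right-hand one at crop (183,65), on the world −y side. Next I compute rough poses.

```bash
cat > h.py <<'E'
from station import *
import cv2,numpy as np
from scipy.spatial.transform import Rotation as R
def plane(p,uv,z):
    Rm=cv2.Rodrigues(p["rvec"])[0];c=-Rm.T@p["tvec"]
    d=np.c_[np.atleast_2d(uv),np.ones(len(np.atleast_2d(uv)))]@np.linalg.inv(p["mtx"]).T@Rm
    return (c+d*((z-c[2])/d[:,2])[:,None])[:,:2]
def proj(p,X): return cv2.projectPoints(np.float64(X),p["rvec"],p["tvec"],p["mtx"],None)[0][:,0]
def pose():
    s=get_state();q=s["orientation"];return s["tool_pos"],R.from_quat([*q[1:],q[0]])
E
python3 - <<'E'
from h import *
p=camera_params("top")
f=lambda l,z:plane(p,np.array(l)/4.4+[150,170]-.4,z)
for n,l,z in [("holder",[(32,32),(228,30),(230,255),(32,257)],.01),("rack",[(577,72),(740,50),(763,204),(598,223)],.02),("stand",[(372,18),(462,28),(448,122),(360,110)],.026),("tile",[(606,172),(755,156)],.068),("small",[(630,92),(720,80)],.05)]:
    w=f(l,z);print(n,w.round(3).tolist(),w.mean(0).round(4), "yaw edge01",np.degrees(np.arctan2(*(w[0]-w[1])[::-1])).round(1))
w=camera_params("wrist");t,r=pose();Rm=cv2.Rodrigues(w["rvec"])[0]
print("cam in tool",r.inv().apply(-Rm.T@w["tvec"]-t).round(4),"\n",(r.inv().as_matrix()@Rm.T).round(3),w["mtx"].round(1),r.as_matrix().round(3))
E
```

```text
holder [[0.585, 0.258], [0.587, 0.107], [0.414, 0.102], [0.412, 0.252]] [0.4993 0.1797] yaw edge01 90.7
rack [[0.553, -0.162], [0.57, -0.286], [0.452, -0.302], [0.438, -0.177]] [ 0.5033 -0.2317] yaw edge01 97.9
stand [[0.593, -0.005], [0.586, -0.074], [0.514, -0.064], [0.523, 0.003]] [ 0.5538 -0.0349] yaw edge01 83.7
tile [[0.471, -0.181], [0.483, -0.29]] [ 0.4773 -0.2355] yaw edge01 96.3
small [[0.533, -0.2], [0.542, -0.267]] [ 0.5378 -0.2336] yaw edge01 97.8
cam in tool [ 0.0718  0.0007 -0.143 ] 
 [[-0.001 -0.96  -0.279]
 [ 1.    -0.001 -0.001]
 [ 0.    -0.279  0.96 ]] [[270.    0.  257.5]
 [  0.  270.  186.3]
 [  0.    0.    1. ]] [[-0.976  0.219 -0.001]
 [ 0.219  0.976 -0.001]
 [ 0.    -0.001 -1.   ]]
```

move_arm(
  motion=[
    [0.83,-0.74,-0.07,0,0,-0.0715,0],
    [0.83,-0.74,-0.07,0,0,-0.0715,0],
    [0.83,-0.74,-0.07,0,0,-0.0715,0],
    [0.83,-0.74,-0.07,0,0,-0.0715,0],
    [0.83,-0.74,-0.07,0,0,-0.0715,0],
  ],
)

```text
t: 0.52
tool_pos: [0.2435, 0.3975, 0.2202]
orientation: [0.0, 0.333, 0.943, -0.001]
ft_force: [-0.3, -0.6, 0.3]
width: 0.497
grip_force: 0.0
```

move_arm(
  motion=[
    [0.83,-0.74,-0.07,0,0,-0.0715,0],
    [0.83,-0.74,-0.07,0,0,-0.0715,0],
    [0.83,-0.74,-0.07,0,0,-0.0715,0],
    [0.83,-0.74,-0.07,0,0,-0.0715,0],
    [0.83,-0.74,-0.07,0,0,-0.0715,0],
  ],
)

```text
t: 0.93
tool_pos: [0.3679, 0.2864, 0.2096]
orientation: [0.0, 0.535, 0.845, -0.001]
ft_force: [-0.8, -0.0, -0.4]
width: 0.497
grip_force: 0.0
```

move_arm(
  motion=[
    [0.83,-0.74,-0.07,0,0,-0.0715,0],
    [0.83,-0.74,-0.07,0,0,-0.0715,0],
    [0.83,-0.74,-0.07,0,0,-0.0715,0],
    [0.83,-0.74,-0.07,0,0,-0.0715,0],
    [0.83,-0.74,-0.07,0,0,-0.0715,0],
    [0.83,-0.74,-0.07,0,0,-0.0715,0],
  ],
)

```text
t: 1.43
tool_pos: [0.4891, 0.1783, 0.199]
orientation: [-0.001, 0.707, 0.707, -0.001]
ft_force: [-0.9, 0.1, 0.4]
width: 0.499
grip_force: 0.0
```

```bash
cat >> h.py <<'E'
def shot(n):
    t,r=pose();p=camera_params("wrist");im=read_camera("wrist")[:,:,::-1];np.savez(f"pics/{n}.npz",**p)
    cv2.imwrite(f"pics/{n}.png",im);print(t.round(4),r.as_matrix().round(4).tolist(),get_state()["t"])
    cv2.imwrite(f"pics/{n}_b.png",cv2.resize(im,(800,600),interpolation=cv2.INTER_CUBIC))
E
python3 -c "
from h import *
shot('w1')"
```

```text
[0.4891 0.1783 0.199 ] [[-0.0002, 1.0, -0.0016], [1.0, 0.0002, -0.0], [-0.0, -0.0016, -1.0]] 1.4833
```

View pics/w1_b.png

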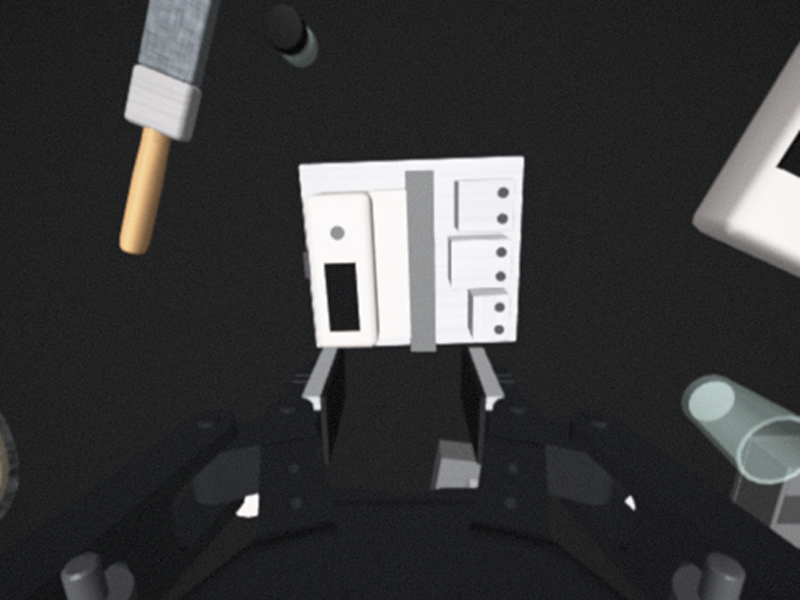

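The wrist view shows the holder bed with corners at big-image (300,164), (523,156), (517,342) and (317,347). The grey head bar is at columns 405–437. The stop blocks are at right: top medium, middle thick, bottom thin at (488,314). I go closer for precision.

move_arm(
  motion=[
    [0.1,-0.2,-0.5,0,0,0,0],
    [0.1,-0.2,-0.5,0,0,0,0],
    [0.1,-0.2,-0.5,0,0,0,0],
    [0.1,-0.2,-0.5,0,0,0,0],
    [0.1,-0.2,-0.5,0,0,0,0],
  ],
)

```text
t: 1.9
tool_pos: [0.5036, 0.1506, 0.1265]
orientation: [0.001, 0.706, 0.708, 0.001]
ft_force: [-0.3, 0.1, 0.3]
width: 0.501
grip_force: 0.0
```

```bash
python3 -c "
from h import *
shot('w2')
im=cv2.imread('pics/w2.png');cv2.imwrite('pics/w2_c.png',cv2.resize(im[40:260,130:400],None,fx=2.7,fy=2.7,interpolation=cv2.INTER_CUBIC))"
```

```text
[0.5036 0.1506 0.1265] [[-0.0039, 1.0, 0.002], [1.0, 0.0039, 0.0004], [0.0004, 0.002, -1.0]] 1.95
```

View pics/w2_c.png

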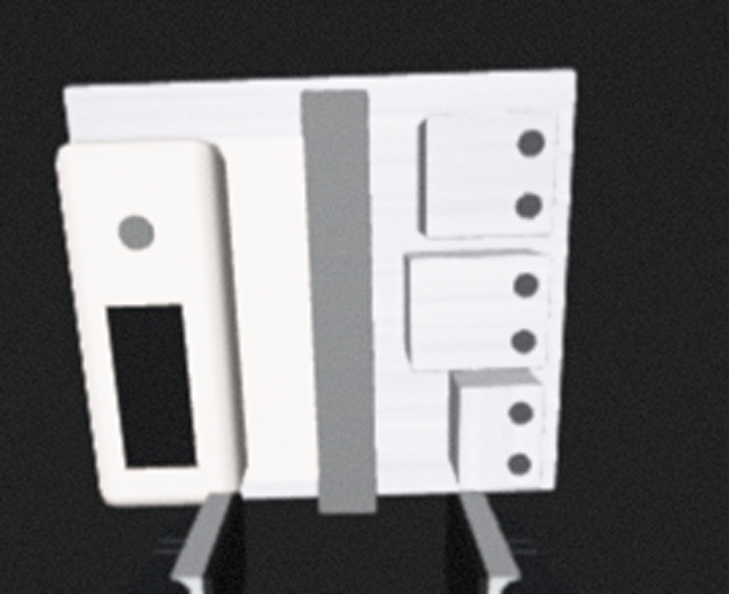

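```bash
python3 - <<'E'
from h import *
from scipy.optimize import least_squares
p=dict(np.load("pics/w2.npz"))
L=[((70,75,10),(576,70)),((70,-75,10),(554,489)),((-100,75,10),(65,88)),((0,68,-1),(369,91)),((0,-68,-1),(376,512)),
((12,18,40),(411,257)),((12,-18,40),(412,369)),((17,60,40),(428,118)),((17,24,40),(428,236)),((28,-24,40),(460,385)),((28,-60,40),(467,489))]
O=np.float64([l[0] for l in L])/1e3;m=(np.float64([l[1] for l in L])+.5)/2.7-.5+[130,40]
def f(q):
    X=O.copy();X[X[:,2]<0,2]=q[3];c,s=np.cos(q[2]),np.sin(q[2])
    W=np.c_[X[:,:2]@[[c,s],[-s,c]]+q[:2],X[:,2]];return (proj(p,W)-m).ravel()
r=least_squares(f,[.514,.18,0,.04],loss="soft_l1");print(r.x.round(4),np.degrees(r.x[2]));print(r.fun.reshape(-1,2).round(1).tolist())
E
```

```text
[0.5122 0.1814 0.0361 0.0384] 2.0704834333870137
[[1.0, -0.6], [1.0, 0.5], [-1.0, -0.5], [-0.1, -1.1], [0.8, -0.3], [0.1, 0.8], [0.0, 0.9], [-0.3, -1.3], [-0.3, 1.1], [0.4, 1.0], [-2.6, 0.1]]
```

move_arm(
  motion=[
    [-0.06,-0.89,0.23,0,0,0.0194,0],
    [-0.06,-0.89,0.23,0,0,0.0194,0],
    [-0.06,-0.89,0.23,0,0,0.0194,0],
    [-0.06,-0.89,0.23,0,0,0.0194,0],
  ],
)

```text
t: 2.28
tool_pos: [0.4952, 0.013, 0.1626]
orientation: [0.003, 0.662, 0.749, 0.001]
ft_force: [0.4, 0.1, -0.2]
width: 0.5
grip_force: 0.0
```

move_arm(
  motion=[
    [-0.06,-0.89,0,0,0,0,0],
    [-0.06,-0.89,0,0,0,0,0],
    [-0.06,-0.89,0,0,0,0,0],
    [-0.06,-0.89,0,0,0,0,0],
  ],
)

```text
t: 2.62
tool_pos: [0.4859, -0.122, 0.1614]
orientation: [0.002, 0.663, 0.749, 0.0]
ft_force: [0.6, 0.1, -0.8]
width: 0.5
grip_force: 0.0
```

move_arm(
  motion=[
    [-0.06,-0.89,0,0,0,0,0],
    [-0.06,-0.89,0,0,0,0,0],
    [-0.06,-0.89,0,0,0,0,0],
    [-0.06,-0.89,0,0,0,0,0],
    [-0.06,-0.89,0,0,0,0,0],
    [-0.06,-0.89,0,0,0,0,0],
  ],
)

```text
t: 3.12
tool_pos: [0.477, -0.2504, 0.1604]
orientation: [0.001, 0.662, 0.75, 0.0]
ft_force: [0.4, 0.6, 0.4]
width: 0.499
grip_force: 0.0
```

```bash
python3 -c "
from h import *
shot('w3')"
```

```text
[ 0.477  -0.2504  0.1604] [[-0.1242, 0.9923, 0.0014], [0.9923, 0.1242, -0.0006], [-0.0007, 0.0013, -1.0]] 3.1667
```

View pics/w3_b.png

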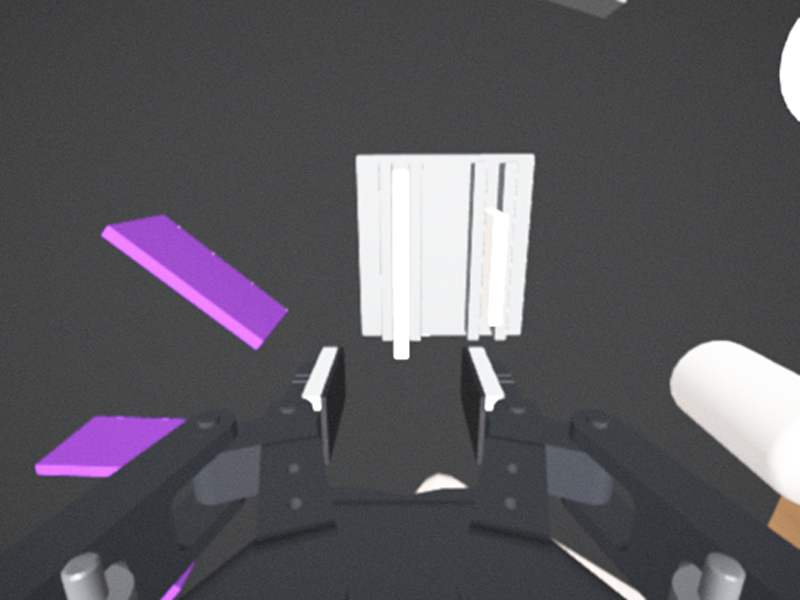

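The tile's top edge runs straight down the picture from (401,168) to (401,358), beside the small plate at (497,265).

```bash
python3 - <<'E'
from h import *
p=dict(np.load("pics/w3.npz"));t,r=pose()
e=plane(p,np.array([(400.5,168),(401,358)])/1.5625-.2,.068);c=e.mean(0)
print(e.round(4),np.linalg.norm(e[0]-e[1]),c.round(4),"yaw",np.degrees(np.arctan2(*(e[0]-e[1])[::-1]))-90)
print("shift/150",(c-t[:2])/.15, "tool yaw",np.degrees(np.arctan2(r.as_matrix()[1,1],r.as_matrix()[0,1])))
g=cv2.imread("pics/w3.png",0);print(g[160,246:270],g[200,246:270])
E
```

```text
[[ 0.4664 -0.1791]
 [ 0.4803 -0.2894]] 0.11112319939669428 [ 0.4734 -0.2343] yaw 7.1537373893417
shift/150 [-0.0246362   0.10354029] tool yaw 7.1960280912926295
[243 241 242 240 229 251 255 255 255 255 255 255 255 255 255 254 235 241
 242 242 241 241 241 227] [241 241 242 241 236 241 255 255 255 255 255 255 255 255 255 254 240 240
 242 240 241 240 237 227]
```

move_arm(
  motion=[
    [-0.024,0.104,-0.2,0,0,0,0],
    [-0.024,0.104,-0.4,0,0,0,0],
    [-0.024,0.104,-0.6,0,0,0,0],
    [-0.024,0.104,-0.785,0,0,0,0],
    [-0.024,0.104,-0.785,0,0,0,0],
    [-0.024,0.104,-0.785,0,0,0,0],
    [-0.024,0.104,-0.785,0,0,0,-1],
    [-0.024,0.104,-0.785,0,0,0,-1],
  ],
  newtons=40,
)

```text
t: 3.83
tool_pos: [0.474, -0.2359, 0.0437]
orientation: [0.002, 0.662, 0.75, 0.0]
ft_force: [0.2, -0.1, 0.6]
width: 0.228
grip_force: 0.0
```

move_arm(
  motion=[
    [0,0,0,0,0,0,-1],
    [0,0,0,0,0,0,-1],
    [0,0,0,0,0,0,-1],
    [0,0,0,0,0,0,-1],
    [0,0,0,0,0,0,-1],
    [0,0,0,0,0,0,-1],
  ],
)

```text
t: 4.33
tool_pos: [0.4738, -0.236, 0.0433]
orientation: [0.002, 0.662, 0.75, 0.0]
ft_force: [0.2, 1.4, 6.9]
width: 0.084
grip_force: 40.1
```

move_arm(
  motion=[
    [0,0,0.15,0,0,0,-1],
    [0,0,0.3,0,0,0,-1],
    [0,0,0.5,0,0,0,-1],
    [0,0,0.7,0,0,0,-1],
    [0,0,0.8,0,0,0,-1],
    [0,0,0.8,0,0,0,-1],
    [0,0,0.8,0,0,0,-1],
  ],
)

```text
t: 4.92
tool_pos: [0.4729, -0.2357, 0.1621]
orientation: [0.001, 0.662, 0.75, 0.0]
ft_force: [0.2, 0.1, -2.3]
width: 0.086
grip_force: 39.6
```

```bash
python3 -c "
from h import *
shot('w4');print(get_state()['ft_force'])"
```

```text
[ 0.4729 -0.2357  0.1621] [[-0.1238, 0.9923, 0.0011], [0.9923, 0.1238, -0.0009], [-0.0011, 0.001, -1.0]] 4.9667
[-0.35214956  0.72767496 -2.95279739]
```

View pics/w4_b.png

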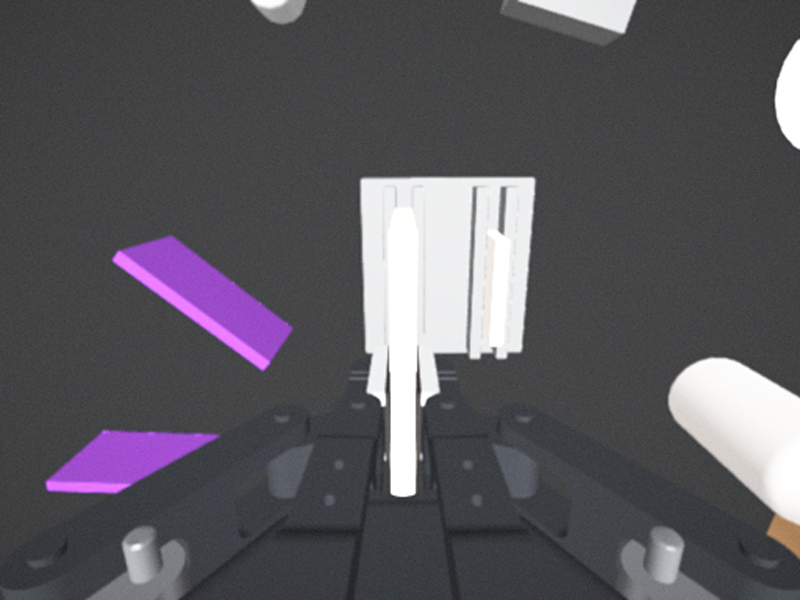

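Tile is held upright by its centre, with its top edge from (403,231) to (403,494). I check for lateral camera bias and tile offset in the hand.

```bash
python3 - <<'E'
from h import *
p=dict(np.load("pics/w4.npz"));t,r=pose()
e=plane(p,np.array([(402.5,231),(402.5,494)])/1.5625-.2,.1868)
d=np.c_[e,[.1868]*2]-[*t[:2],.1868];print("ends in tool",(d@r.as_matrix()).round(4))
e=plane(p,np.array([(403,207)])/1.5625-.2,.1268);print("bottom far end",((np.r_[e[0],.1268]-[*t[:2],.1268])@r.as_matrix()).round(4))
g=cv2.imread("pics/w4.png",0);print(g[230,240:275],g[300,240:275])
# target
T=np.array([.5122,.1814]);a=.0361
for x in (.006,): 
    g=T+np.array([np.cos(a),np.sin(a)])*x;print("target",g,(g-t[:2])/.15)
print("rot",a/2/np.pi-np.radians(7.11)/2/np.pi)
E
```

```text
ends in tool [[ 0.0548 -0.0001  0.    ]
 [-0.0345 -0.0002 -0.    ]]
bottom far end [0.0562 0.     0.    ]
[240 239 239 239 241 241 239 212 121 243 255 255 255 255 255 255 255 255
 255 255 255 255 255 255 255 255 244 120 209 239 241 240 240 240 239] [ 54  71  69  64  61  64  66  69  62 111 254 255 255 255 255 255 255 255
 255 255 255 255 255 255 255 255 142  68  64  66  62  64  66  72  74]
target [0.51819609 0.18161655] [0.30461657 2.77975312]
rot -0.014004506554382578
```

move_arm(
  motion=[
    [0.1,0.92,0,0,0,-0.005,-1],
    [0.1,0.92,0,0,0,-0.005,-1],
    [0.1,0.92,0,0,0,-0.005,-1],
    [0.1,0.92,0,0,0,-0.005,-1],
  ],
)

```text
t: 5.3
tool_pos: [0.487, -0.0931, 0.16]
orientation: [-0.002, 0.673, 0.74, -0.0]
ft_force: [0.6, -0.6, -1.7]
width: 0.083
grip_force: 39.5
```

move_arm(
  motion=[
    [0.1,0.92,0,0,0,-0.005,-1],
    [0.1,0.92,0,0,0,-0.005,-1],
    [0.1,0.92,0,0,0,-0.005,-1],
    [0.1,0.92,0,0,0,-0.005,-1],
  ],
)

```text
t: 5.63
tool_pos: [0.5019, 0.0448, 0.1601]
orientation: [-0.002, 0.684, 0.73, -0.0]
ft_force: [0.9, -0.4, -1.0]
width: 0.085
grip_force: 39.5
```

move_arm(
  motion=[
    [0.1,0.92,0,0,0,-0.004,-1],
    [0.1,0.92,0,0,0,-0.004,-1],
    [0.1,0.92,0,0,0,-0.004,-1],
    [0.1,0.92,0,0,0,-0.004,-1],
    [0.1,0.92,0,0,0,-0.004,-1],
    [0.1,0.92,0,0,0,-0.004,-1],
    [0.1,0.92,0,0,0,-0.004,-1],
  ],
)

```text
t: 6.22
tool_pos: [0.5175, 0.1776, 0.1605]
orientation: [-0.001, 0.694, 0.72, -0.001]
ft_force: [0.2, 0.4, -0.8]
width: 0.082
grip_force: 39.6
```

```bash
python3 - <<'E'
from h import *
shot('w5')
t,r=pose();m=r.as_matrix();print("shift",(np.array([.5182,.1816])-t[:2])/.15,"dyaw/2pi",(.0361-np.arctan2(m[1,1],m[0,1]))/2/np.pi)
print((np.array([0,0,-1])-m[:,2]).round(4))
E
```

```text
[0.5175 0.1776 0.1605] [[-0.0356, 0.9994, -0.002], [0.9994, 0.0356, -0.0005], [-0.0004, -0.002, -1.0]] 6.2667
shift [0.00369874 0.0285692 ] dyaw/2pi 0.00017570207885628258
[ 0.0014  0.0004 -0.    ]
```

View pics/w5_b.png

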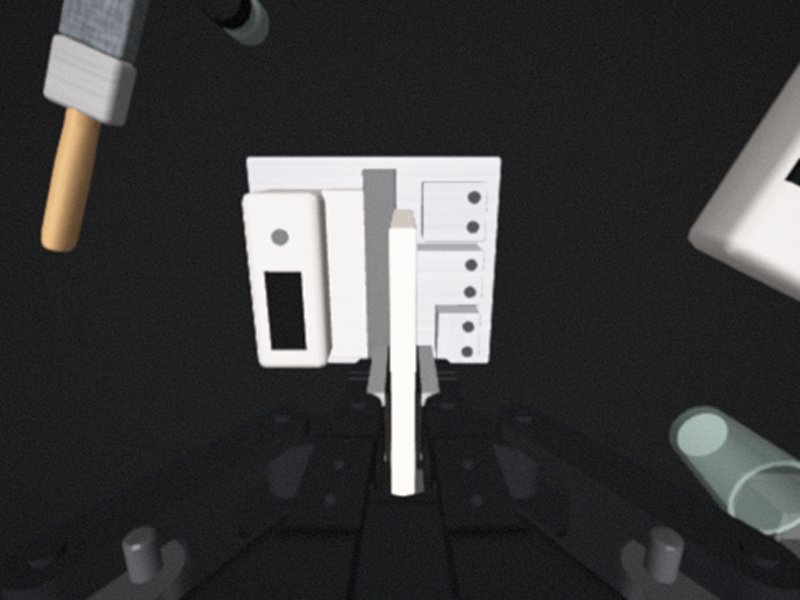

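The tile hangs over the holder. The head bar's front edge is at (396,170), the medium block's front at (422,184) and the thick block's front at (417,250). I cross-check the channel in the tool frame.

```bash
python3 - <<'E'
from h import *
p=dict(np.load("pics/w5.npz"));t,r=pose()
for n,uv,z in [("head",(396,170),.0384),("med",(422.5,184),.04),("med2",(421,240),.04),("thick",(416.5,252),.04),("thin",(437,325),.04),("bedR",(501,158),.01),("bedR2",(489,362),.01)]:
    e=plane(p,[np.array(uv)/1.5625-.2],z)[0];print(n,((np.r_[e,t[2]]-t)@r.as_matrix()).round(4)[:2])
g=cv2.imread("pics/w5.png",0);print(g[112,225:290])
E
```

```text
head [ 0.0711 -0.0052]
med [0.063  0.0109]
med2 [0.0289 0.0104]
thick [0.0212 0.0076]
thin [-0.0281  0.0217]
bedR [0.0786 0.064 ]
bedR2 [-0.0696  0.0645]
[237 236 236 238 236 235 215 157 137 137 137 141 140 140 141 143 138 136
 140 138 142 139 141 140 141 139 135 123 170 231 237 235 235 234 235 234
 235 236 234 234 234 234 234 235 234 234 232 234 233 236 233 234 233 234
 234 234 233 233 235 234 233 233 234 233 234]
```

move_arm(
  motion=[
    [0.005,0.028,0,0,0,0,-1],
    [0.005,0.028,-0.2,0,0,0,-1],
    [0.005,0.028,-0.4,0,0,0,-1],
    [0.005,0.028,-0.5,0,0,0,-1],
    [0.005,0.028,-0.55,0,0,0,-1],
    [0.005,0.028,-0.58,0,0,0,-1],
    [0.005,0.028,-0.6,0,0,0,-1],
    [0.005,0.028,-0.62,0,0,0,-1],
  ],
)

```text
t: 6.93
tool_pos: [0.5194, 0.1825, 0.0694]
orientation: [0.001, 0.694, 0.72, 0.001]
ft_force: [-0.1, -0.0, -0.9]
width: 0.084
grip_force: 39.4
```

move_arm(
  motion=[
    [0,0,-0.02,0,0,0,-1],
    [0,0,-0.04,0,0,0,-1],
    [0,0,-0.06,0,0,0,-1],
    [0,0,-0.08,0,0,0,-1],
    [0,0,-0.1,0,0,0,-1],
    [0,0,-0.115,0,0,0,-1],
    [0,0,-0.13,0,0,0,-1],
    [0,0,-0.13,0,0,0,-1],
  ],
)

```text
t: 7.6
tool_pos: [0.5184, 0.1825, 0.0486]
orientation: [-0.0, 0.694, 0.72, -0.0]
ft_force: [-0.6, -0.6, -1.6]
width: 0.085
grip_force: 39.4
```

move_arm(
  motion=[
    [0,0,-0.01,0,0,0,-1],
    [0,0,-0.017,0,0,0,-1],
    [0,0,-0.017,0,0,0,-1],
    [0,0,-0.017,0,0,0,-1],
  ],
)

```text
t: 7.93
tool_pos: [0.5186, 0.1826, 0.0465]
orientation: [-0.0, 0.694, 0.72, -0.0]
ft_force: [-0.7, 0.9, -1.1]
width: 0.084
grip_force: 39.5
```

move_arm(
  motion=[
    [0,0,0,0,0,0,-0.5],
    [0,0,0,0,0,0,-0.5],
    [0,0,0,0,0,0,-0.5],
    [0,0,0,0,0,0,-0.5],
    [0,0,0,0,0,0,-0.5],
  ],
)

```text
t: 8.35
tool_pos: [0.5187, 0.1826, 0.0466]
orientation: [0.0, 0.694, 0.72, 0.0]
ft_force: [-0.6, -0.4, -0.8]
width: 0.251
grip_force: 0.0
```

move_arm(
  motion=[
    [0,0,0.1,0,0,0,-0.5],
    [0,0,0.3,0,0,0,-0.5],
    [0,0,0.5,0,0,0,-0.2],
    [0,0,0.7,0,0,0,0],
    [0,0,0.85,0,0,0,0],
    [0,0,0.85,0,0,0,0],
  ],
)

```text
t: 8.85
tool_pos: [0.5205, 0.1829, 0.1789]
orientation: [0.003, 0.694, 0.72, 0.003]
ft_force: [0.2, -0.1, 0.2]
width: 0.499
grip_force: 0.0
```

```bash
python3 -c "
from h import *
shot('w6')"
```

```text
[0.5205 0.1829 0.1789] [[-0.0364, 0.9993, 0.0084], [0.9993, 0.0364, 0.001], [0.0007, 0.0084, -1.0]] 8.9
```

View pics/w6_b.png

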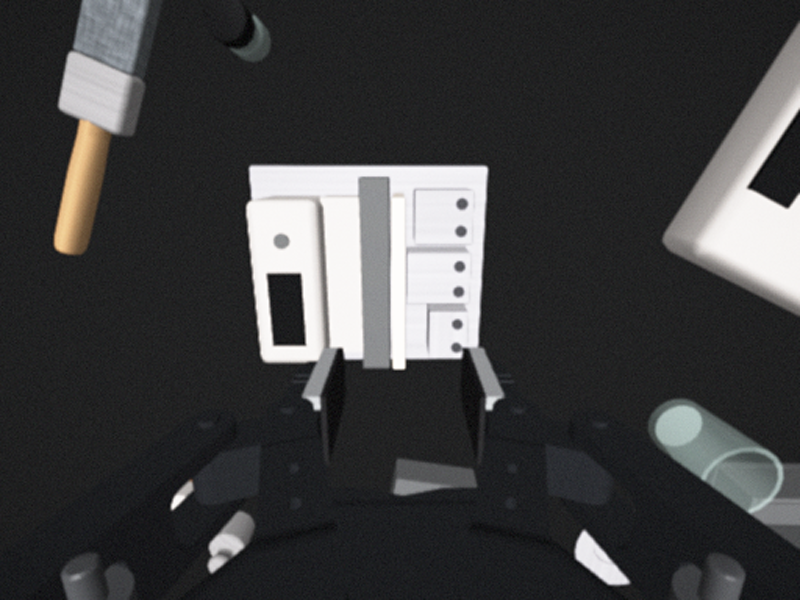

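The tile stands in the channel between the head bar and the blocks, with its top edge at columns 392–405, rows 195–368, and it is free of the fingers. Next is the spacer.

move_arm(
  motion=[
    [0.1,-0.81,0.1,0,0,-0.0117,0],
    [0.1,-0.81,0.1,0,0,-0.0117,0],
    [0.1,-0.81,0.1,0,0,-0.0117,0],
    [0.1,-0.81,0.1,0,0,-0.0117,0],
  ],
)

```text
t: 9.23
tool_pos: [0.5344, 0.0554, 0.1886]
orientation: [0.001, 0.722, 0.692, -0.001]
ft_force: [-0.4, -0.4, -0.5]
width: 0.501
grip_force: 0.0
```

move_arm(
  motion=[
    [0.1,-0.81,0.1,0,0,-0.0117,0],
    [0.1,-0.81,0.1,0,0,-0.0117,0],
    [0.1,-0.81,0.1,0,0,-0.0117,0],
    [0.1,-0.81,0.1,0,0,-0.0117,0],
    [0.1,-0.81,0.1,0,0,-0.0117,0],
    [0.1,-0.81,0.1,0,0,-0.0117,0],
  ],
)

```text
t: 9.73
tool_pos: [0.5482, -0.0598, 0.203]
orientation: [-0.001, 0.745, 0.667, -0.0]
ft_force: [0.1, 0.8, -0.7]
width: 0.502
grip_force: 0.0
```

```bash
python3 - <<'E'
from h import *
shot('w7')
p6=dict(np.load("pics/w6.npz"))
for uv,z in [((398.5,195),.07),((398.5,368),.07)]:
    e=plane(p6,[np.array(uv)/1.5625-.2],z)[0]-[.5122,.1814];a=.0361
    print("tile end in holder",(e@[[np.cos(a),-np.sin(a)],[np.sin(a),np.cos(a)]]).round(4))
im=cv2.imread("pics/w7.png")
p=dict(np.load("pics/w7.npz"));q=proj(p,[[.554,-.035,.112],[.554,-.035,.026]]);print(q)
u,v=q.mean(0).astype(int);c=im[max(v-60,0):v+60,u-75:u+75];print(u-75,max(v-60,0))
cv2.imwrite("pics/w7_c.png",cv2.resize(c,None,fx=5,fy=5,interpolation=cv2.INTER_CUBIC))
E
```

```text
[ 0.5482 -0.0598  0.203 ] [[0.1107, 0.9939, -0.0018], [0.9939, -0.1107, 0.001], [0.0008, -0.0019, -1.0]] 9.7833
tile end in holder [0.0061 0.0582]
tile end in holder [ 0.0058 -0.0527]
[[262.00450956 162.6823662 ]
 [261.06544644 148.46250291]]
186 95
```

View pics/w7_c.png

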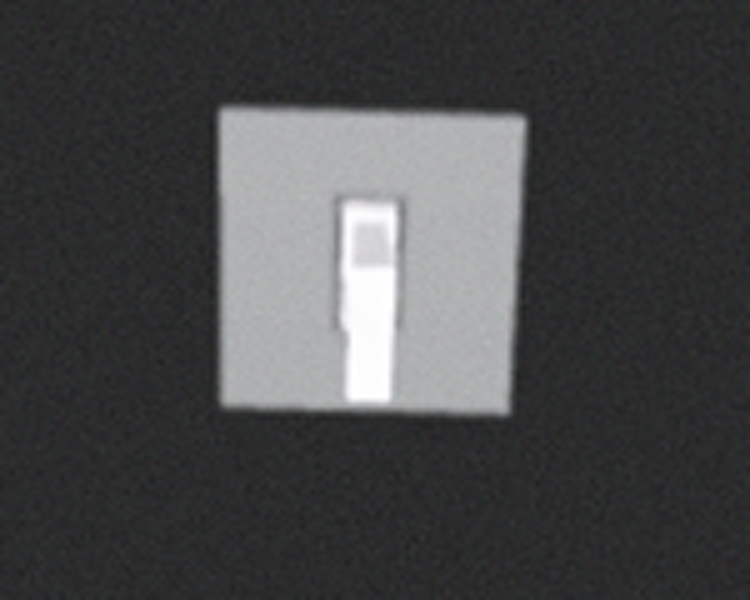

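The crop shows the stand top with corners (220,107), (527,115), (511,413) and (220,406). The spacer's top face spans columns 345–392, rows 268–402.

```bash
python3 - <<'E'
from h import *
p=dict(np.load("pics/w7.npz"));t,r=pose();m=r.as_matrix()
P=lambda l,z:plane(p,np.array(l)/5-.4+[186,95],z)
s=P([(220,107),(527,115),(511,413),(220,406)],.026);print("stand",s.mean(0),[np.degrees(np.arctan2(*(s[i]-s[j])[::-1])).round(2) for i,j in((1,0),(2,3))],[np.degrees(np.arctan2(*(s[i]-s[j])[::-1])-np.pi/2).round(2) for i,j in((0,3),(1,2))])
e=P([(368.5,268),(368.5,402)],.112);print("top ends",e,e.mean(0),np.degrees(np.arctan2(*(e[0]-e[1])[::-1]))-90)
c=(e.mean(0));print("tool yaw",np.degrees(np.arctan2(m[1,1],m[0,1])),"shift",(c-t[:2])/.15,(.076+.0-t[2])/.15)
E
```

```text
stand [ 0.5522572  -0.03374453] [np.float64(-7.84), np.float64(-7.78)] [np.float64(-8.06), np.float64(-7.59)]
top ends [[ 0.55303365 -0.02205809]
 [ 0.55040973 -0.04582703]] [ 0.55172169 -0.03394256] -6.299529907792305
tool yaw -6.294022526602899 shift [0.02293769 0.16884758] -0.8478483128682779
```

move_arm(
  motion=[
    [0.024,0.17,-0.15,0,0,-0.002,0],
    [0.024,0.17,-0.35,0,0,-0.002,0],
    [0.024,0.17,-0.6,0,0,-0.002,0],
    [0.024,0.17,-0.83,0,0,-0.002,0],
    [0.024,0.17,-0.83,0,0,-0.002,0],
    [0.024,0.17,-0.83,0,0,-0.002,0],
    [0.024,0.17,-0.83,0,0,-0.002,-1],
    [0.024,0.17,-0.83,0,0,-0.002,-1],
  ],
  newtons=80,
)

```text
t: 10.45
tool_pos: [0.5535, -0.0349, 0.0819]
orientation: [0.002, 0.749, 0.662, 0.001]
ft_force: [0.1, -0.4, -0.3]
width: 0.221
grip_force: 0.0
```

move_arm(
  motion=[
    [0,0,0,0,0,0,-1],
    [0,0,0,0,0,0,-1],
    [0,0,0,0,0,0,-1],
    [0,0,0,0,0,0,-1],
    [0,0,0,0,0,0,-1],
    [0,0,0,0,0,0,-1],
  ],
)

```text
t: 10.95
tool_pos: [0.5532, -0.0351, 0.0816]
orientation: [0.001, 0.749, 0.662, 0.001]
ft_force: [-0.7, 0.2, 6.0]
width: 0.077
grip_force: 78.9
```

move_arm(
  motion=[
    [0,0,0.1,0,0,0,-1],
    [0,0,0.25,0,0,0,-1],
    [0,0,0.45,0,0,0,-1],
    [0,0,0.65,0,0,0,-1],
    [0,0,0.75,0,0,0,-1],
    [0,0,0.75,0,0,0,-1],
    [0,0,0.75,0,0,0,-1],
  ],
)

```text
t: 11.53
tool_pos: [0.5524, -0.035, 0.1928]
orientation: [0.001, 0.749, 0.662, 0.001]
ft_force: [-0.4, 0.2, -1.0]
width: 0.081
grip_force: 78.2
```

```bash
python3 - <<'E'
from h import *
shot('w8');t,r=pose();p=dict(np.load("pics/w8.npz"))
im=cv2.imread("pics/w8.png",0)
# foot bottom far corners predicted & spacer top
f=lambda x,y,z:proj(p,[t+r.apply([x,y,z])])[0].round(1)
print("top",f(.012,-.004,-.034),f(.012,.004,-.034),f(-.012,0,-.034),"foot",f(.014,-.006,.042),f(.014,.006,.042),f(.014,-.006,.07),f(.014,.006,.07))
for v in range(140,260,6): print(v,im[v,242:276])
E
```

```text
[ 0.5524 -0.035   0.1928] [[0.1231, 0.9924, 0.0019], [0.9924, -0.1231, -0.0005], [-0.0003, 0.0019, -1.0]] 11.5833
top [249.2 244.8] [266.9 244.8] [258.1 289.8] foot [249.4 190.9] [266.  190.8] [250.3 180.7] [264.9 180.7]
140 [124 125 123 126 128 127 127 127 120 122 123 126 124 119 117 123 117 118
 118 117 118 116 119 117 120 121 118 111 114 117 121 110 109 113]
146 [156 152 153 156 154 154 158 154 154 155 153 155 156 159 154 154 152 155
 154 153 155 153 153 156 157 155 158 155 153 155 153 150 157 157]
152 [154 157 153 152 154 153 156 154 153 155 154 156 155 153 155 156 152 152
 154 154 154 154 155 157 155 155 153 151 154 155 154 155 152 159]
158 [155 153 149 156 153 152 157 153 138 116 141 149 150 147 149 151 152 149
 150 145 153 142 124 132 150 156 152 152 151 157 152 154 153 151]
164 [156 150 155 153 157 153 155 151 138 116 140 155 153 153 152 153 150 155
 152 156 152 147 125 134 148 154 156 153 156 153 153 154 155 153]
170 [153 150 151 156 151 152 152 154 139 118 142 149 149 150 156 151 153 156
 154 157 151 148 125 142 152 151 150 151 154 154 151 154 151 152]
176 [151 153 154 153 
[... 1280 characters left out ...]
60 159 156 147  85  75 156 183 187 189 192 191 191 190 190 186
 188 186 191 189 175 135  60  81 142 158 157 159 157 155 158 156]
236 [158 157 159 158 153 118  62  87 168 181 187 186 190 189 188 192 186 187
 189 187 191 189 189 166  82  57 121 152 158 158 157 157 154 159]
242 [158 159 153 161 141  89  47 130 230 246 245 244 244 243 245 245 245 245
 244 245 246 246 246 226 123  44  84 142 160 155 158 158 156 155]
248 [155 153 160 158 126  62  17  40 145 241 247 245 246 245 246 246 245 246
 245 244 245 245 242 150  48  19  55 125 152 156 159 158 159 159]
254 [123 177 225 228 177  93  48  56 145 242 248 247 247 246 245 245 244 244
 244 244 246 248 245 151  64  48  97 185 231 230 207 139  74  36]
```

```bash
python3 - <<'E'
from h import *
a=.0361;t,r=pose();m=r.as_matrix()
g=np.array([.5122,.1814])+np.array([[np.cos(a),-np.sin(a)],[np.sin(a),np.cos(a)]])@[.019,-.038]
print(g,(g-t[:2])/.15,(a-np.arctan2(m[1,1],m[0,1]))/2/np.pi)
E
```

```text
[0.53255912 0.14411051] [-0.12874735  1.19309414] 0.025401702993769017
```

move_arm(
  motion=[
    [-0.065,0.6,0,0,0,0.0127,-1],
    [-0.065,0.6,0,0,0,0.0127,-1],
    [-0.065,0.6,0,0,0,0.0127,-1],
    [-0.065,0.6,0,0,0,0.0127,-1],
  ],
)

```text
t: 11.92
tool_pos: [0.5415, 0.0573, 0.1907]
orientation: [-0.001, 0.721, 0.693, -0.001]
ft_force: [-0.2, -0.2, -1.6]
width: 0.079
grip_force: 78.1
```

move_arm(
  motion=[
    [-0.065,0.6,0,0,0,0.0127,-1],
    [-0.065,0.6,0,0,0,0.0127,-1],
    [-0.065,0.6,0,0,0,0.0127,-1],
    [-0.065,0.6,0,0,0,0.0127,-1],
    [-0.065,0.6,0,0,0,0.0127,-1],
    [-0.065,0.6,0,0,0,0.0127,-1],
  ],
)

```text
t: 12.42
tool_pos: [0.533, 0.1434, 0.1915]
orientation: [-0.0, 0.695, 0.719, -0.0]
ft_force: [-1.2, 0.3, -1.0]
width: 0.079
grip_force: 78.2
```

```bash
python3 - <<'E'
from h import *
a=.0361;g=np.array([.53256,.14411])
shot("w9");t,r=pose();m=r.as_matrix();p=dict(np.load("pics/w9.npz"))
print((g-t[:2])/.15,(a-np.arctan2(m[1,1],m[0,1]))/2/np.pi)
# verify tile/holder: predicted edges vs. image rows through far part
im=cv2.imread("pics/w9.png",0)
W=lambda x,y,z:[.5122+x*np.cos(a)-y*np.sin(a),.1814+x*np.sin(a)+y*np.cos(a),z]
P=lambda *k:proj(p,[W(*k)])[0].round(1)
for y in (.03,0.05): print("y",y,"head",P(0,y,.0384),"tile L,R",P(.002,y,.07),P(.010,y,.07),"med front",P(.017,y,.04))
v=int(P(.010,.05,.07)[1]);u=int(P(.006,.05,.07)[0]);print(v,u-20,im[v,u-20:u+20])
E
```

```text
[0.533  0.1434 0.1915] [[-0.0344, 0.9994, -0.0008], [0.9994, 0.0344, -0.0005], [-0.0005, -0.0008, -1.0]] 12.4667
[-0.00333625  0.00479752] 0.0003112019649426048
y 0.03 head [239.8 110.6] tile L,R [239.7 111. ] [248.2 111. ] med front [255.9 110.6]
y 0.05 head [239.4  90.5] tile L,R [239.3  88.5] [248.   88.5] med front [255.8  90.4]
88 223 [141 142 140 142 141 140 139 142 143 141 139 141 144 142 139 122 157 250
 253 252 252 252 252 253 247 167 146 227 236 234 233 231 210 224 231 235
 235 234 233 233]
```

move_arm(
  motion=[
    [-0.003,0.005,-0.15,0,0,0,-1],
    [-0.003,0.005,-0.3,0,0,0,-1],
    [-0.003,0.005,-0.4,0,0,0,-1],
    [-0.003,0.005,-0.48,0,0,0,-1],
    [-0.003,0.005,-0.53,0,0,0,-1],
    [-0.003,0.005,-0.57,0,0,0,-1],
    [-0.003,0.005,-0.6,0,0,0,-1],
    [-0.003,0.005,-0.6,0,0,0,-1],
  ],
)

```text
t: 13.13
tool_pos: [0.5322, 0.1454, 0.1015]
orientation: [-0.0, 0.694, 0.72, -0.0]
ft_force: [-0.1, 0.2, -0.9]
width: 0.082
grip_force: 78.2
```

move_arm(
  motion=[
    [0,0,-0.02,0,0,0,-1],
    [0,0,-0.04,0,0,0,-1],
    [0,0,-0.06,0,0,0,-1],
    [0,0,-0.08,0,0,0,-1],
    [0,0,-0.095,0,0,0,-1],
    [0,0,-0.095,0,0,0,-1],
    [0,0,-0.095,0,0,0,-1],
    [0,0,-0.095,0,0,0,-1],
  ],
)

```text
t: 13.8
tool_pos: [0.5324, 0.1458, 0.0879]
orientation: [0.0, 0.694, 0.72, 0.0]
ft_force: [-0.4, 0.1, -0.1]
width: 0.081
grip_force: 78.2
```

```bash
python3 - <<'E'
from h import *
import time
for i in range(4): read_camera("wrist");s=get_state();print(s["t"],s["tool_pos"].round(4),s["ft_force"].round(2),s["torque"].round(3))
E
```

```text
13.85 [0.5324 0.1458 0.0879] [-0.21  0.11  0.01] [0.021 0.078 0.007]
13.9 [0.5324 0.1458 0.0879] [-0.01 -0.07 -1.31] [ 0.022  0.004 -0.006]
13.95 [0.5324 0.1458 0.0879] [ 0.81  1.42 -0.39] [ 0.022  0.007 -0.023]
14.0 [0.5324 0.1458 0.0879] [-0.64 -0.58 -0.37] [-0.026 -0.018  0.009]
```

move_arm(
  motion=[
    [-0.007,0,-0.01,0,0,0,-1],
    [-0.013,0,-0.013,0,0,0,-1],
    [-0.02,-0.001,-0.013,0,0,0,-1],
    [-0.026,-0.001,-0.013,0,0,0,-1],
    [-0.032,-0.001,-0.013,0,0,0,-1],
    [-0.038,-0.001,-0.013,0,0,0,-1],
    [-0.044,-0.002,-0.013,0,0,0,-1],
    [-0.05,-0.002,-0.013,0,0,0,-1],
  ],
)

```text
t: 14.67
tool_pos: [0.5252, 0.1456, 0.086]
orientation: [0.0, 0.694, 0.72, 0.001]
ft_force: [4.3, 2.3, -2.0]
width: 0.077
grip_force: 77.9
```

move_arm(
  motion=[
    [-0.006,0,0,0,0,0,-1],
    [-0.01,0,0,0,0,0,-1],
    [-0.013,0,0,0,0,0,-1],
    [-0.013,0,0,0,0,0,-1],
    [-0.013,0,0,0,0,0,-1],
    [-0.013,0,0,0,0,0,-1],
  ],
)

```text
t: 15.17
tool_pos: [0.5232, 0.1455, 0.086]
orientation: [0.0, 0.694, 0.72, 0.0]
ft_force: [4.4, 1.0, -1.7]
width: 0.081
grip_force: 78.0
```

```bash
cat > chk.py <<'E'
from h import *
import sys
F=[]
for i in range(6): im=read_camera("wrist");F.append(get_state()["ft_force"])
print(np.mean(F,0).round(2));shot(sys.argv[1]);t,r=pose();p=dict(np.load(f"pics/{sys.argv[1]}.npz"));a=.0361
c,s=np.cos(a),np.sin(a);d=t[:2]-[.5122,.1814];print("TCP in holder",d@[[c,-s],[s,c]])
W=lambda x,y,z:[.5122+x*c-y*s,.1814+x*s+y*c,z]
P=lambda *k:proj(p,[W(*k)])[0]
g=cv2.imread(f"pics/{sys.argv[1]}.png",0)
for y in (.02,.04,.064):
    z=.07 if y<.06 else .0384
    q0,q1=P(0,y,z),P(.01,y,z);v=int(round(q0[1]));u=int(q0[0]);print("y",y,"z",z,"row",v,"px/10mm",(q1-q0)[0].round(1),"x0 col",q0[0].round(1),"from",u-15,g[v,u-15:u+20])
E
python3 chk.py w10
```

```text
[ 5.01  0.82 -1.09]
[0.5232 0.1455 0.086 ] [[-0.0362, 0.9993, 0.0009], [0.9993, 0.0362, 0.0001], [0.0, 0.0009, -1.0]] 15.5167
TCP in holder [ 0.00964185 -0.0362662 ]
y 0.02 z 0.07 row 136 px/10mm 17.2 x0 col 241.9 from 226 [142 142 141 140 138 138 142 148 194 248 252 252 252 252 252 252 252 252
 252 252 251 235 149 109 151 228 237 235 237 236 237 236 235 236 229]
y 0.04 z 0.07 row 99 px/10mm 17.8 x0 col 241.3 from 226 [142 142 142 143 143 144 137 170 243 252 251 252 252 251 252 252 251 252
 252 252 248 195 131 115 169 232 238 237 237 238 237 237 237 237 238]
y 0.064 z 0.0384 row 62 px/10mm 15.4 x0 col 243.4 from 228 [144 141 145 144 142 146 146 129  87  55 114 211 237 238 235 237 235 236
 237 236 237 235 236 236 235 235 235 235 236 234 235 235 234 235 236]
```

The head is pushed back about 4.5 mm at 5 N. The tile is flush and upright, and the spacer is still gripped, so I hand in.

```bash
python3 -c "
from station import *
print(sign_off())"
```

```text
the job is handed in; nothing more can be done
None
```

I handed the job in with the tile centred in the holder and held flush against the measuring head. The spacer, still in the grip, presses it with about 5 N, for roughly 4.5 mm of head travel by my measurements; `sign_off()` returned no verdict.

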